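# Push the spotlight's lens home and lock its wing screw

## Task

Push the lens head of the stage spotlight all the way in against its body with a fingertip. Then tighten the loose orange wing screw on top: push its wings round clockwise (seen from above) with the fingertips, one wing at a time and never gripping the screw, stroke after stroke until it stops turning, and leave the lens fully in. Leave the tools and spare parts where they are.

Things in the scene. Friction and masses are not known exactly. Their poses are not given: they have to be found in the camera images.
- lantern: Black stage spotlight fixed on a plywood board (340 x 520 x 12 mm), itself fixed to the bench. Origin: on the bench surface straight below the wing screw's axis; z up, local -y is where the lens points, local +y towards the lamp housing. A barrel (120 mm across, top 160 mm above the bench) runs along y; a 56 mm square pad on it, top 165 mm above the bench, carries the screw.
- housing_edge (a point): Middle of the top edge of the lamp housing (black, 170 mm wide) on the side of the screw: 80 mm from the screw's axis in the spotlight's local +y, 185 mm above the bench.
- lens (a joint): How far out the lens head is, m: 0 = fully home (hard stop), at most 0.07, starts at 0.03 to 0.06; slides along the spotlight's local -y as it grows, stays where left, takes about 3 N. When home its rear face is 37 mm from the screw's axis: the wings pass it, but a finger hardly fits between hub and head.
- lens_front (a point): Centre of the top edge of the lens head's front face (the one with the round glass), 200 mm above the bench, 137 mm from the screw's axis when home. The head is a black box 150 mm wide (local x), 100 mm deep (local y), from 30 to 200 mm above the bench; it is pushed in towards the spotlight's local +y.
- screw (a joint): Angle of the wing screw, rad: grows as it turns clockwise seen from above; 7.0 = tight (hard stop; the wings then lie along the spotlight's local x); starts between 0.4 and 2.4. It turns with about 0.035 N m of friction, stays where left and does not sink as it turns.
- wing_a (a point): Middle of the top edge of the tip of one of the screw's two equal orange wings, 34 mm from the screw's vertical axis, 198 mm above the bench. The wing is an upright plate 7 mm thick running from the hub out to here, 172 to 198 mm above the bench. The steel hub between the wings is 28 mm across, 166 to 196 mm above the bench.
- wing_b (a point): The same point on the opposite wing, half a turn round the same axis.
- screwdriver: Bystander, to be left alone: red-handled screwdriver, 200 mm, lying on the board.
- spare_screw: Bystander, to be left alone: spare grey wing screw, 68 mm wide, standing on the board.
- gobo_ring: Bystander, to be left alone: flat brass ring, 66 mm across, lying on top of the lamp housing.
- hook_clamp: Bystander, to be left alone: aluminium hook clamp, about 70 mm, on the bench.
- tape_roll: Bystander, to be left alone: roll of blue tape, 100 mm across, on the bench.
- spray_can: Bystander, to be left alone: green spray can, 170 mm tall, on the bench.
- torch: Bystander, to be left alone: dark pocket torch, about 150 mm long, lying on the board.

How it is judged:
By the outcome, as a careful person would: the job done as asked, in the order asked, and still so for the second after the job is handed in, with the robot touching nothing.
It also fails if it takes over 58 s, if anything falls off the work surface, if the arm or the gripper's body presses on something with over 40 N, if the wrist force passes 120 N, or if a joint passes its speed limit or range.

## Robot

A 7-joint arm with a two-finger parallel gripper is mounted at the origin on the work surface. World frame = base frame: x ahead of the robot, y to its left, z up, the work surface at z = 0. Lengths are in m, angles in rad, forces in N, time in s.
With the tool pointing down it reaches from about 0.4 to 0.85 m from the base axis. Payload 10.4 kg.
Tool frame: the origin (TCP) lies at the centre of the arm's flange, where the gripper is bolted on; the fingertips stand 173 mm ahead of it and the grasp point (between the pads) lies 155 mm ahead of it (manip.nose_length is the distance from the TCP to the fingertips, in m); z points along the fingers, x is the direction in which the jaws open and shut, and the axes are right-handed (so a half turn about z gives the same grasp; the last joint's range is limited). The gripper opens to 85 mm and grips with 20 to 120 N. Pads are 22 mm wide; open, the fingers measure 114 mm over their backs; the gripper's body (76 mm by 85 mm) begins 54 mm behind the grasp point. The pads swing forward as they close: fully open they stand 13 mm farther back than shut.
Start: joints at [1.187, 0.332, -0.065, 1.46, 0.022, 1.35, -0.088], TCP at [0.221, -0.585, 0.405] pointing down, gripper open.
Joint ranges: [-2.6, 2.6], [-0.5, 2.12], [-1.47, 1.34], [0.16, 2.42], [-1.27, 4.41], [0.06, 2.06], [-2.6, 2.6]. Speed limits (rad/s): [2.22, 2.22, 2.79, 2.79, 3.14, 3.14, 3.14].

## Interface

Orientations are given as a unit quaternion [x, y, z, w].
In Python, from workcell import status, cams, order, manip gives the robot as it stands.
- The arm moves only by the tool servo_tool, never from a script. Its argument "motion" is a list that holds one entry, the list of rows, each a list of 6 numbers: the shift along the tool's x, y, z in units of 50 mm (1.0 is 50 mm), then the turn, a rotation vector about the tool's x, y, z in units of 5 degrees (1.0 is 5 degrees). In form: [[[x, y, z, ax, ay, az], ...]]. A call has 1 to 12 rows; each row shifts and turns the pose as measured when the row begins, along the tool's axes as they then stand; what a row does not reach is not made up. A row lasts 1/10 s, in which the tool goes at most 50 mm and 8.59 degrees, less where a joint would pass 70% of its speed; a pose out of reach is approached as far as the arm can. A call is refused whole if a number of a shift passes 1 or a number of a turn 1, either way. A call with a gripper value outside its range is refused whole. "jaw" is the closure in counts, from 0 (fully open) to 255 (shut), set as the call begins (left out, the last holds). The fingers move at their own pace and stop on an object; "force" is the grip in N (left out, the last holds). Time passes only in rows, so rows that do not move let the fingers close. It gives the time, the measured TCP pose, the force and the opening at its end, in the units of the state.
- status.get_obs(): the state, without advancing time (a new reading comes with each control period).
- cams.camera(name): name is "scene" or "top" or "wrist"; returns a dict with "color" (384x512x3 uint8, red, green, blue), "vertical_fov" (degrees; the focal length in pixels is half the picture's height over the tangent of half this angle, whatever the lens; pixels are square), "cx", "cy" (the principal point, pixels), "extrinsics" (4x4, takes a point from camera to world coordinates). Camera axes: x right, y down, z forward; pixel columns grow to the right and rows downward; lengths in m; the calibration is good to about 2 mm. A picture is of the moment at which its call begins. There is no depth.
- order.hand_in(): hands the job in, once; it reports no verdict.
The state is a dict: "clock": time; "joint_pos": joint angles; "joint_velocities": joint speeds; "tau": joint torques, N m; "position": TCP position; "ee_rot": TCP orientation; "ft_force": force on the tool from outside, world axes, zero at the start; "torque": the same for the moment, N m; "grip_width": opening from 0.0 (shut) to 1.0 (fully open).
Only numpy, scipy, OpenCV 4.12 (cv2) and the standard library are available. Lean on these libraries where they do the work, as an engineer would, in place of code of your own. Each camera call takes 0.05 s, during which the arm holds its last target.

## Working session

There is one attempt and no reset: what is moved stays moved. The work goes in short steps, Python scripts to look and compute and a tool call to move; the robot and the scene stay as the last step left them, time stands still between calls to the robot, and variables do not carry over. Pictures are saved under pics/ and viewed, and the job is handed in when it is done.

Besides the shell and the picture viewer there is one more tool, called after "Request:" by a JSON object that holds its "method" and its "body". servo_tool: Moves the arm, as the interface text tells. Its arguments: {"type":"object","properties":{"motion":{"type":"array","items":{"type":"array","items":{"type":"array","items":{"type":"number"}}}},"jaw":{"type":"number"},"force":{"type":"number"}},"required":["motion"]}

```bash
ls; mkdir -p pics
python3 - <<'E'
from workcell import status,cams,order,manip
import cv2
o=status.get_obs()
for k,v in o.items(): print(k,v)
for n in ["scene","top","wrist"]:
    c=cams.camera(n); cv2.imwrite(f"pics/{n}0.png",c["color"][:,:,::-1]); print(n,c["vertical_fov"],c["cx"],c["cy"],c["extrinsics"].tolist() if hasattr(c["extrinsics"],"tolist") else c["extrinsics"])
print(manip.nose_length)
E
```

```text
pics
clock 0.0
joint_pos [ 1.18735476  0.33283068 -0.0646859   1.46096918  0.02158115  1.34986846
 -0.08848658]
joint_velocities [ 1.30342407e-03 -2.96151430e-04  4.76750086e-04 -2.70098707e-04
  1.69361237e-03 -8.91886058e-04 -6.04119023e-05]
tau [ 2.15254613e-05 -6.25452161e+01  4.93109180e-02 -3.91597617e+01
  1.63002260e-02  9.74677212e-03  4.34420917e-05]
position [ 0.22061636 -0.58462081  0.40392813]
ee_rot [ 8.22519750e-01 -5.68736129e-01 -5.82157245e-04 -3.71436286e-04]
ft_force [0.62517044 0.55359405 0.44184875]
torque [-0.0274745   0.08086198 -0.02703684]
grip_width 1.0032754752412982
scene 57.12712528702416 260.4390543992293 191.4051947113392 [[0.027966975063542766, 0.8052473587550222, -0.5922791061010472, 1.2054315058522909], [0.9995845543888241, -0.026659420444191204, 0.010954174038959407, 0.03699615057277761], [-0.006968997997642653, -0.5923394014580157, -0.8056584056206878, 1.0627092092581196], [0.0, 0.0, 0.0, 1.0]]
top 49.46245783706143 261.5207996350945 191.20690073192344 [[0.01659404703000541, -0.9874509654879609, 0.15705167417146468, 0.3116755948324966], [-0.9998588221368875, -0.015973163475823077, 0.005214771673892208, 0.03774786153109089], [-0.002640719258491616, -0.15711603611811414, -0.9875766186966606, 1.6625904086957919], [0.0, 0.0, 0.0, 1.0]]
wrist 59.36023256163975 259.17367323524115 196.35985786640813 [[0.3539721091003176, -0.883574146862705, -0.3065949656711812, 0.2995791096278791], [-0.9352557118073329, -0.33465940012218814, -0.11532492983571815, -0.5550355532823048], [-0.0007067608004043963, 0.32756650150114114, -0.9448278613501354, 0.3732254887993197], [0.0, 0.0, 0.0, 1.0]]
0.1734
```

View pics/scene0.png

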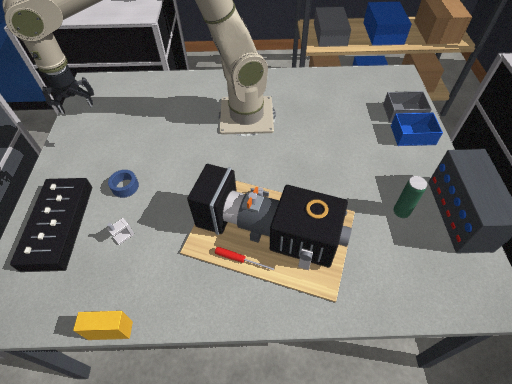

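View pics/top0.png

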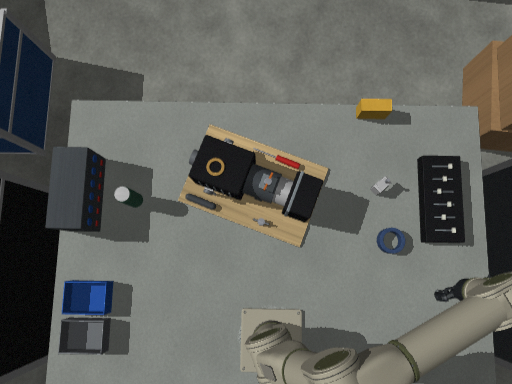

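View pics/wrist0.png

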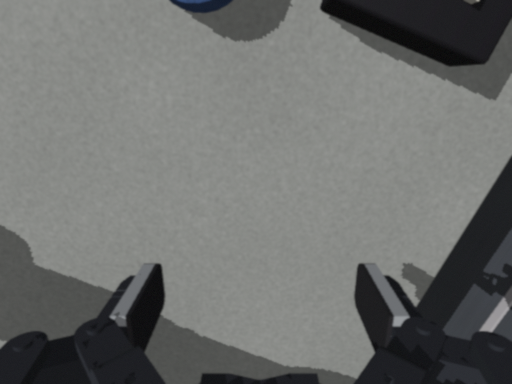

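The scene view shows the lens head at about (213,198), the orange wings at (253,197) and the housing at (310,225). The top view shows the screw at about (267,181) and the head at (303,195). I'll zoom in on the lantern next.

```bash
cat > h.py <<'E'
import numpy as np,cv2
from workcell import status,cams,order,manip
from scipy.spatial.transform import Rotation as R
def ray(c,u,v):
    f=192/np.tan(np.radians(c["vertical_fov"])/2); E=np.array(c["extrinsics"])
    d=E[:3,:3]@np.array([(u-c["cx"])/f,(v-c["cy"])/f,1]); return E[:3,3],d
def onz(c,u,v,z):
    o,d=ray(c,u,v); return o+d*(z-o[2])/d[2]
def proj(c,p):
    f=192/np.tan(np.radians(c["vertical_fov"])/2); E=np.array(c["extrinsics"])
    q=E[:3,:3].T@(np.array(p)-E[:3,3]); return q[0]/q[2]*f+c["cx"],q[1]/q[2]*f+c["cy"]
def tri(a,b):
    (o1,d1),(o2,d2)=a,b
    A=np.stack([d1,-d2],1); s=np.linalg.lstsq(A,o2-o1,rcond=None)[0]
    p,q=o1+d1*s[0],o2+d2*s[1]; return (p+q)/2,np.linalg.norm(p-q)
def orange(c):
    hsv=cv2.cvtColor(c["color"],cv2.COLOR_RGB2HSV)
    return cv2.inRange(hsv,(5,130,90),(16,255,255))
E
python3 - <<'E'
from h import *
for n,(x0,y0,x1,y1) in dict(scene=(180,155,360,305),top=(170,115,340,255)).items():
    c=cams.camera(n); im=c["color"][:,:,::-1]
    cv2.imwrite(f"pics/{n}z.png",cv2.resize(im[y0:y1,x0:x1],None,fx=4.4,fy=4,interpolation=cv2.INTER_CUBIC) if 0 else cv2.resize(im[y0:y1,x0:x1],None,fx=4,fy=4,interpolation=cv2.INTER_CUBIC))
    m=orange(c); k,l,s,ce=cv2.connectedComponentsWithStats(m)
    for i in range(1,k):
        if s[i][4]>3: print(n,s[i],ce[i],onz(c,*ce[i],.198))
E
```

```text
scene [253  39  41  10 346] [273.45086705  43.80057803] [-0.23301508  0.1284079   0.198     ]
scene [298  39   3   9  19] [299.          44.05263158] [-0.22660184  0.24025071  0.198     ]
scene [185  41  32  10 275] [200.04        45.73090909] [-0.23059602 -0.19349482  0.198     ]
scene [253 187   5   7  25] [255.48 189.88] [0.56346245 0.03378122 0.198     ]
scene [247 197   5  12  42] [249.07142857 202.61904762] [0.61000677 0.01379964 0.198     ]
top [269 172   4   6  14] [270.64285714 174.57142857] [0.60541416 0.01382682 0.198     ]
top [263 184   4   6  12] [264.83333333 186.91666667] [0.56025489 0.03393555 0.198     ]
```

```bash
sleep 1
```

```text
(no output)
```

View pics/scenez.png

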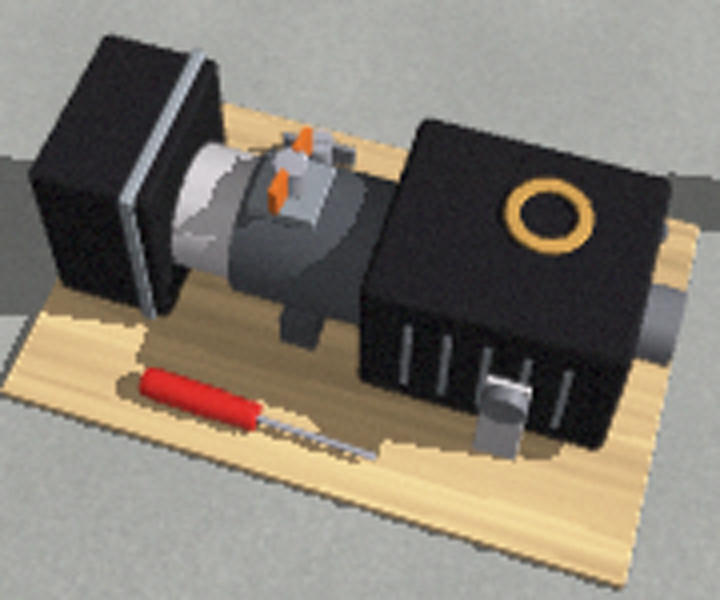

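View pics/topz.png

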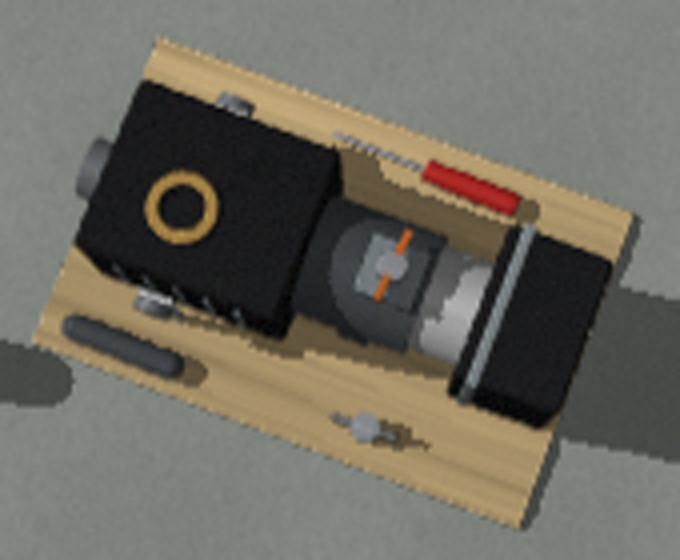

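Run:
```python
from h import *
c=cams.camera("top"); s=cams.camera("scene")
T=lambda u,v,z:onz(c,170+u/4,115+v/4,z)
S=lambda u,v,z:onz(s,180+u/4,155+v/4,z)
def show(n,p): print(n,np.round(p,4))
a,b=T(160,38,.012),T(635,213,.012); e,f=T(35,342,.012),T(522,526,.012)
for n,p,q in [("board1",a,b),("board2",e,f),("bw",e,a),("bw2",f,b)]:
    d=q-p; print(n,np.round(p,4),np.round(q,4),np.degrees(np.arctan2(d[1],d[0])),np.linalg.norm(d))
h=[T(612,264,.2),T(545,425,.2)]; show("headfront",h)
h2=[S(107,37,.2),S(33,172,.2)]; show("headfront scene",h2)
show("stripe top",[T(528,226,.2),T(463,398,.2)]); show("stripe scene",[S(200,52,.2),S(125,198,.2)])
show("head rear scene",[S(218,62,.2)])
g=[T(150,82,.185),T(342,157,.185)];show("housing",g)
show("hs scene",[S(430,121,.185),S(668,180,.185)])
show("hub",[T(391,265,.196),S(291,163,.196)])
```

```text
board1 [0.8487 0.2631 0.012 ] [ 0.6725 -0.2238  0.012 ] -109.89152435761538 0.51775374874516
board2 [0.5312 0.3767 0.012 ] [ 0.3569 -0.1102  0.012 ] -109.7006796132376 0.5171331178043291
bw [0.5312 0.3767 0.012 ] [0.8487 0.2631 0.012 ] -19.684098509363714 0.3372004571947067
bw2 [ 0.3569 -0.1102  0.012 ] [ 0.6725 -0.2238  0.012 ] -19.789519955066506 0.3354762795549365
headfront [[ 0.5847 -0.1731  0.2   ]
 [ 0.44   -0.1134  0.2   ]]
headfront scene [[ 0.4569 -0.1212  0.2   ]
 [ 0.5886 -0.1684  0.2   ]]
stripe top [[ 0.618  -0.0982  0.2   ]
 [ 0.4626 -0.0412  0.2   ]]
stripe scene [[ 0.4752 -0.0459  0.2   ]
 [ 0.6145 -0.0981  0.2   ]]
head rear scene [[ 0.4861 -0.0313  0.2   ]]
housing [[0.7504 0.2471 0.185 ]
 [0.6825 0.0697 0.185 ]]
hs scene [[0.5391 0.1342 0.185 ]
 [0.6012 0.31   0.185 ]]
hub [[0.5813 0.0238 0.196 ]
 [0.5838 0.0251 0.196 ]]
```

Estimates so far:
- Screw axis is near (0.584, 0.024) and the spotlight's local x points at −19.75°.
- The lens is about 44 mm out.
- The wings lie about −4° from local x, so the screw is at about 0.79 and needs about 356° more.

First I'll shut the jaws, turn, and go to a point in front of the head.

Request:
{"method": "servo_tool", "body": {"motion": [[[0, 0, 0, 0, 0, -1], [0, 0, 0, 0, 0, -1], [0, 0, 0, 0, 0, -1], [0, 0, 0, 0, 0, -1], [0, 0, 0, 0, 0, -1], [0, 0, 0, 0, 0, -1], [0, 0, 0, 0, 0, -1], [0, 0, 0, 0, 0, -1], [0, 0, 0, 0, 0, -1], [0, 0, 0, 0, 0, -1]]], "jaw": 255, "force": 60}}

```text
clock: 1.35
position: [0.2206, -0.5846, 0.404]
ee_rot: [0.989, -0.151, -0.0, -0.0]
ft_force: [0.5, -0.5, 0.5]
grip_width: 0.0
```

```bash
cat >> h.py <<'E'
SC=np.array([.584,.024]); YAW=-19.75
def st(target=None,yaw=None,z=None):
    o=status.get_obs(); r=R.from_quat(o["ee_rot"]).as_matrix(); p=np.array(o["position"])
    x=r[:,0]; yw=np.degrees(np.arctan2(x[1],x[0]))
    t=np.radians(YAW); ex=np.array([np.cos(t),np.sin(t)]); ey=np.array([-np.sin(t),np.cos(t)])
    tip=p+r[:,2]*manip.nose_length; l=tip[:2]-SC
    print("t %.2f tcp"%o["clock"],np.round(p,4),"tip",np.round(tip,4),"zax",np.round(r[:,2],3),"yaw %.1f"%yw,"local mm",np.round([l@ex*1e3,l@ey*1e3],1),"F",np.round(o["ft_force"],1),"grip %.2f"%o["grip_width"],"q",np.round(o["joint_pos"],2))
    if target is not None: # local mm target for tip, tip z
        w=SC+(ex*target[0]+ey*target[1])/1e3; d=np.array([*w,z])-tip
        print("units tool shift",np.round(r.T@d/.05,2),"mm",np.round(d*1e3,1))
    if yaw is not None: print("turn z units", round(-(((yaw-yw)+180)%360-180)/5,2))
E
python3 -c "
from h import *
st((0,-235),-19.75,.231)"
```

```text
t 1.35 tcp [ 0.2206 -0.5846  0.404 ] tip [ 0.2205 -0.5844  0.2306] zax [-0.001  0.001 -1.   ] yaw -17.4 local mm [-136.5 -695.5] F [ 0.5 -0.5  0.5] grip 0.00 q [ 1.28  0.34 -0.19  1.46  0.06  1.35  0.79]
units tool shift [ 3.11 -9.09 -0.  ] mm [284.1 387.2   0.4]
turn z units 0.47
```

Request:
{"method": "servo_tool", "body": {"motion": [[[0.26, -0.76, 0, 0, 0, 0.04], [0.26, -0.76, 0, 0, 0, 0.04], [0.26, -0.76, 0, 0, 0, 0.04], [0.26, -0.76, 0, 0, 0, 0.04], [0.26, -0.76, 0, 0, 0, 0.04], [0.26, -0.76, 0, 0, 0, 0.04], [0.26, -0.76, 0, 0, 0, 0.04], [0.26, -0.76, 0, 0, 0, 0.04], [0.26, -0.76, 0, 0, 0, 0.04], [0.26, -0.76, 0, 0, 0, 0.04], [0.26, -0.76, 0, 0, 0, 0.04], [0.26, -0.76, 0, 0, 0, 0.04]]]}}

```text
clock: 2.55
position: [0.5187, -0.1923, 0.4036]
ee_rot: [0.984, -0.177, -0.0, 0.002]
ft_force: [0.8, -1.0, -0.7]
grip_width: 0.002
```

```bash
python3 -c "
from h import *
st((0,-220),-19.75,.15)
for n in ['scene','wrist']:
    c=cams.camera(n); cv2.imwrite('pics/%s1.png'%n,c['color'][:,:,::-1])"
```

```text
t 2.55 tcp [ 0.5187 -0.1923  0.4036] tip [ 0.5185 -0.1929  0.2302] zax [-0.001 -0.004 -1.   ] yaw -20.4 local mm [  11.7 -226.3] F [ 0.8 -1.  -0.7] grip 0.00 q [ 0.73  0.22 -0.52  1.63  0.11  1.32 -0.17]
units tool shift [-0.24 -0.13  1.6 ] mm [ -8.9   9.9 -80.2]
turn z units -0.14
```

View pics/scene1.png

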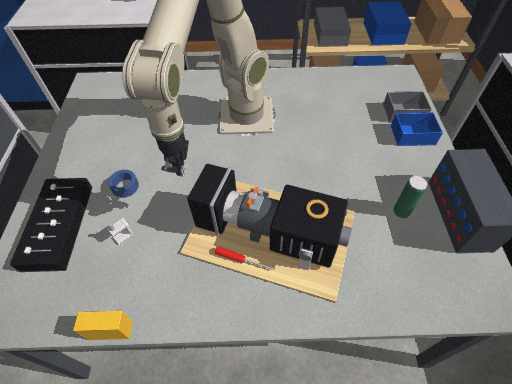

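View pics/wrist1.png

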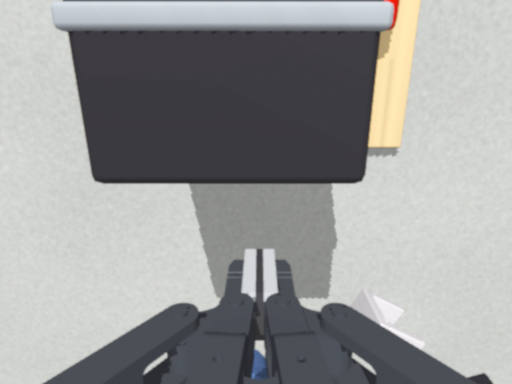

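The wrist view shows the head's front top edge from (93,182) to (367,182) and the shut fingertips at about (259,250), slightly off the head's centreline.

```bash
python3 -c "
from h import *
c=cams.camera('wrist')
t=np.radians(YAW); M=np.array([[np.cos(t),np.sin(t)],[-np.sin(t),np.cos(t)]])
for u,v in [(93,181),(367,181)]:
    p=onz(c,u,v,.2); print(p, M@(p[:2]-SC)*1e3)
"
```

```text
[ 0.44868754 -0.12684373  0.2       ] [ -76.38022213 -187.69483993]
[ 0.58635337 -0.17663144  0.2       ] [  70.01165012 -188.03426085]
```

Request:
{"method": "servo_tool", "body": {"motion": [[[-0.1, 0, 0.5, 0, 0, 0], [-0.1, 0, 0.6, 0, 0, 0], [-0.04, 0, 0.5, 0, 0, 0], [0, 0, 0, 0, 0, 0]]]}}

```text
clock: 3.1
position: [0.5065, -0.1899, 0.3218]
ee_rot: [0.984, -0.176, 0.001, 0.002]
ft_force: [-0.7, 1.0, 0.2]
grip_width: 0.001
```

```bash
python3 -c "
from h import *
st((0,-191),-19.75,.15)"
```

```text
t 3.10 tcp [ 0.5065 -0.1899  0.3218] tip [ 0.5065 -0.1907  0.1484] zax [ 0.    -0.005 -1.   ] yaw -20.3 local mm [  -0.3 -228.3] F [-0.7  1.   0.2] grip 0.00 q [ 0.73  0.25 -0.52  1.77  0.14  1.15 -0.19]
units tool shift [-0.   -0.75 -0.04] mm [12.9 35.   1.6]
turn z units -0.11
```

Request:
{"method": "servo_tool", "body": {"motion": [[[0, -0.3, 0, 0, 0, 0], [0, -0.3, 0, 0, 0, 0], [0, -0.3, 0, 0, 0, 0], [0, -0.3, 0, 0, 0, 0]]]}}

```text
clock: 3.5
position: [0.5282, -0.1358, 0.326]
ee_rot: [0.983, -0.181, 0.002, 0.005]
ft_force: [-1.7, -3.2, -1.5]
grip_width: 0.0
```

```bash
python3 -c "
from h import *
st((0,-148),-19.75,.15)"
```

```text
t 3.50 tcp [ 0.5282 -0.1358  0.326 ] tip [ 0.5286 -0.1374  0.1526] zax [ 0.002 -0.01  -1.   ] yaw -20.8 local mm [   2.4 -170.7] F [-1.7 -3.2 -1.5] grip 0.00 q [ 0.64  0.26 -0.55  1.75  0.16  1.16 -0.32]
units tool shift [-0.06 -0.45  0.05] mm [ 5.4 22.1 -2.6]
turn z units -0.22
```

Request:
{"method": "servo_tool", "body": {"motion": [[[-0.02, -0.2, 0.03, 0, 0, 0], [-0.02, -0.15, 0.03, 0, 0, 0], [0, -0.1, 0, 0, 0, 0], [0, -0.1, 0, 0, 0, 0]]]}}

```text
clock: 3.9
position: [0.5346, -0.1168, 0.3258]
ee_rot: [0.983, -0.186, 0.001, 0.014]
ft_force: [-11.0, -16.1, 2.8]
grip_width: 0.002
```

```bash
python3 -c "
from h import *
st((0,-148),-19.75,.15)"
```

```text
t 3.90 tcp [ 0.5346 -0.1168  0.3258] tip [ 0.534  -0.1216  0.1525] zax [-0.003 -0.027 -1.   ] yaw -21.4 local mm [   2.2 -153.9] F [-11.  -16.1   2.8] grip 0.00 q [ 0.61  0.27 -0.56  1.75  0.18  1.17 -0.38]
units tool shift [-0.05 -0.12  0.05] mm [-0.1  6.3 -2.5]
turn z units -0.33
```

Request:
{"method": "servo_tool", "body": {"motion": [[[0, -0.12, 0, 0, 0, 0], [0, -0.12, 0, 0, 0, 0], [0, -0.12, 0, 0, 0, 0]]]}}

```text
clock: 4.2
position: [0.5363, -0.1142, 0.326]
ee_rot: [0.981, -0.194, -0.004, 0.025]
ft_force: [-14.2, -17.6, 6.9]
grip_width: 0.001
```

```bash
python3 -c "
from h import *
st((0,-148),-19.75,.15)
c=cams.camera('top'); cv2.imwrite('pics/top2.png',cv2.resize(c['color'][115:255,170:340,::-1],None,fx=4,fy=4,interpolation=cv2.INTER_CUBIC))"
```

```text
t 4.20 tcp [ 0.5363 -0.1142  0.326 ] tip [ 0.5331 -0.1225  0.1528] zax [-0.018 -0.048 -0.999] yaw -22.4 local mm [   1.6 -155.1] F [-14.2 -17.6   6.9] grip 0.00 q [ 0.59  0.28 -0.55  1.74  0.21  1.19 -0.42]
units tool shift [-0.04 -0.14  0.05] mm [ 0.8  7.2 -2.8]
turn z units -0.54
```

View pics/top2.png

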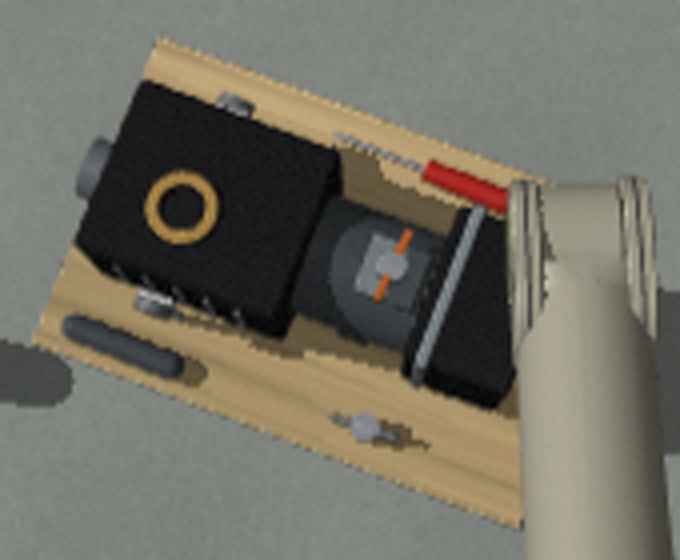

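The tip stopped at local y ≈ −154 with about 22 N on it, and the top view shows the head against the barrel, so the lens is home. Next I'll back off and rise.

Request:
{"method": "servo_tool", "body": {"motion": [[[0, 0.4, 0, 0, 0, 0], [0, 0.3, -0.3, 0, 0, 0], [0, 0, -1, 0, 0, 0], [0, 0, -0.7, 0, 0, 0], [0, 0, 0, 0, 0, 0]]]}}

```text
clock: 4.75
position: [0.5242, -0.1421, 0.433]
ee_rot: [0.98, -0.196, -0.004, 0.025]
ft_force: [0.3, 0.3, -0.0]
grip_width: 0.001
```

```bash
cat >> h.py <<'E'
def turnto(yaw):
    o=status.get_obs(); r=R.from_quat(o["ee_rot"]); y=np.radians(yaw)
    x=np.array([np.cos(y),np.sin(y),0]); z=np.array([0,0,-1.]); T=R.from_matrix(np.stack([x,np.cross(z,x),z],1))
    print("turn units",np.round(np.degrees((r.inv()*T).as_rotvec())/5,2))
E
python3 -c "
from h import *
st((30,35),-24,.225)
turnto(-24)
c=cams.camera('wrist'); cv2.imwrite('pics/wrist3.png',c['color'][:,:,::-1])"
```

```text
t 4.75 tcp [ 0.5242 -0.1421  0.433 ] tip [ 0.521  -0.1503  0.2598] zax [-0.018 -0.047 -0.999] yaw -22.6 local mm [  -0.5 -185.3] F [ 0.3  0.3 -0. ] grip 0.00 q [ 0.65  0.18 -0.54  1.61  0.14  1.39 -0.31]
units tool shift [ 0.39 -4.46  0.47] mm [103.1 197.1 -34.8]
turn z units 0.28
turn units [ 0.58 -0.02  0.28]
```

View pics/wrist3.png

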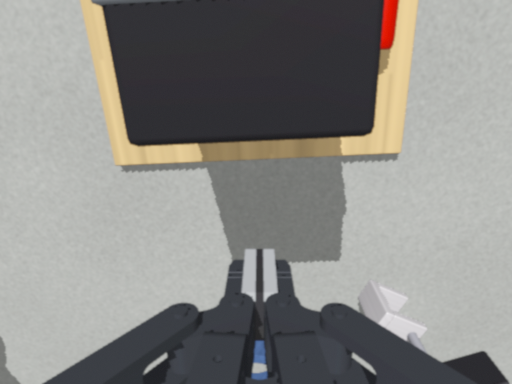

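```bash
python3 -c "
from h import *
c=cams.camera('wrist')
t=np.radians(YAW); M=np.array([[np.cos(t),np.sin(t)],[-np.sin(t),np.cos(t)]])
for u,v in [(132,144),(374,135)]:
    p=onz(c,u,v,.2); print(p, M@(p[:2]-SC)*1e3)
"
```

```text
[ 0.46848526 -0.0795028   0.2       ] [ -73.74437424 -136.44871163]
[ 0.60192516 -0.12900836  0.2       ] [  68.57481327 -137.95059258]
```

Request:
{"method": "servo_tool", "body": {"motion": [[[0.05, -0.5, 0.05, 0.3, 0, 0.14], [0.05, -0.6, 0, 0.28, 0, 0.14], [0.05, -0.6, 0, 0, 0, 0], [0.05, -0.5, 0, 0, 0, 0], [0.05, -0.3, 0, 0, 0, 0], [0, 0, 0, 0, 0, 0]]]}}

```text
clock: 5.45
position: [0.5855, -0.0281, 0.4157]
ee_rot: [0.978, -0.209, -0.007, -0.001]
ft_force: [-0.8, -0.2, -0.0]
grip_width: 0.001
```

```bash
python3 -c "
from h import *
st((30,35),-24,.225)
turnto(-24)
c=cams.camera('wrist'); cv2.imwrite('pics/wrist4.png',c['color'][:,:,::-1])"
```

```text
t 5.45 tcp [ 0.5855 -0.0281  0.4157] tip [ 0.5831 -0.0272  0.2423] zax [-0.014  0.006 -1.   ] yaw -24.1 local mm [ 16.5 -48.4] F [-0.8 -0.2 -0. ] grip 0.00 q [ 0.47  0.3  -0.61  1.52  0.17  1.38 -0.57]
units tool shift [ 0.15 -1.68  0.34] mm [ 40.9  74.  -17.3]
turn z units -0.02
turn units [ 0.    0.17 -0.02]
```

View pics/wrist4.png

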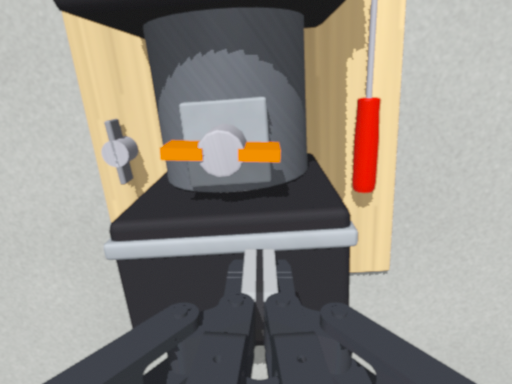

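The lens front measures −137 mm, so it is home. In the wrist view the wing tips are at (162,150) and (280,152) and the hub is at (221,152). I'll refine the screw axis from these.

```bash
python3 -c "
from h import *
c=cams.camera('wrist')
t=np.radians(YAW); M=np.array([[np.cos(t),np.sin(t)],[-np.sin(t),np.cos(t)]])
m=orange(c);k,l,s,ce=cv2.connectedComponentsWithStats(m)
for i in range(1,k):
  if s[i][4]>20: print(s[i],ce[i])
for u,v,z in [(163,148,.198),(280,151,.198),(221,152,.196)]:
    p=onz(c,u,v,z); print(p, M@(p[:2]-SC)*1e3)
"
```

```text
[355  96  11  38  45] [357.26666667 111.66666667]
[352  96  29  96 170] [373.47058824 149.90588235]
[162 138  22   6  23] [172.39130435 139.13043478]
[243 139  28   8  31] [255.35483871 140.61290323]
[272 140   9  20  29] [278.4137931  148.03448276]
[165 143  37  16  54] [188.2962963  155.33333333]
[242 159  31   2  31] [257.         159.09677419]
[0.55245226 0.03754255 0.198     ] [-34.2682256    2.08541528]
[0.61176669 0.009354   0.198     ] [31.08247495 -4.40163232]
[0.58085205 0.0219994  0.196     ] [-2.2867363  -2.94665918]
```

```bash
sed -i 's/SC=np.array(\[.584,.024\])/SC=np.array([.5825,.0230])/' h.py; python3 -c "
from h import *
st((30,26),-24,.23);turnto(-24)"
```

```text
t 5.55 tcp [ 0.5849 -0.0305  0.4159] tip [ 0.5825 -0.0298  0.2426] zax [-0.014  0.004 -1.   ] yaw -24.3 local mm [ 17.9 -49.7] F [-0.9 -0.7 -0.1] grip -0.00 q [ 0.47  0.3  -0.61  1.52  0.17  1.39 -0.57]
units tool shift [ 0.13 -1.53  0.25] mm [ 37.   67.1 -12.6]
turn z units -0.05
turn units [ 0.02  0.16 -0.05]
```

Request:
{"method": "servo_tool", "body": {"motion": [[[0.04, -0.5, 0.05, 0, 0.16, 0], [0.04, -0.6, 0.05, 0, 0, 0], [0.04, -0.45, 0.1, 0, 0, 0], [0, 0, 0, 0, 0, 0]]]}}

```text
clock: 5.95
position: [0.6222, 0.0328, 0.4036]
ee_rot: [0.977, -0.215, -0.001, 0.003]
ft_force: [-0.9, 0.5, 0.1]
grip_width: 0.004
```

```bash
python3 -c "
from h import *
st((30,26),-24,.18);turnto(-24)"
```

```text
t 5.95 tcp [0.6222 0.0328 0.4036] tip [0.6216 0.0319 0.2302] zax [-0.003 -0.005 -1.   ] yaw -24.8 local mm [33.8 21.6] F [-0.9  0.5  0.1] grip 0.00 q [ 0.34  0.4  -0.62  1.44  0.23  1.38 -0.72]
units tool shift [-0.08 -0.09  1.  ] mm [ -2.1   5.5 -50.2]
turn z units -0.16
turn units [ 0.07  0.01 -0.16]
```

Request:
{"method": "servo_tool", "body": {"motion": [[[-0.06, -0.08, 0.4, 0, 0, 0], [-0.02, 0, 0.5, 0, 0, 0], [0, 0, 0.1, 0, 0, 0], [0, 0, 0, 0, 0, 0]]]}}

```text
clock: 6.35
position: [0.6192, 0.0317, 0.3525]
ee_rot: [0.976, -0.218, -0.001, 0.005]
ft_force: [-0.4, 0.2, 0.4]
grip_width: 0.003
```

```bash
python3 -c "
from h import *
st((30,26),-24,.18);turnto(-24)
c=cams.camera('top'); cv2.imwrite('pics/top5.png',cv2.resize(c['color'][115:255,170:340,::-1],None,fx=4,fy=4,interpolation=cv2.INTER_CUBIC))
c=cams.camera('scene'); cv2.imwrite('pics/scene5.png',cv2.resize(c['color'][155:255,200:330,::-1],None,fx=6,fy=6,interpolation=cv2.INTER_CUBIC))"
```

```text
t 6.35 tcp [0.6192 0.0317 0.3525] tip [0.6186 0.0302 0.1791] zax [-0.004 -0.009 -1.   ] yaw -25.2 local mm [31.5 19. ] F [-0.4  0.2  0.4] grip 0.00 q [ 0.34  0.42 -0.61  1.52  0.26  1.29 -0.74]
units tool shift [-0.04 -0.14 -0.02] mm [1.  7.1 0.9]
turn z units -0.23
turn units [ 0.11 -0.   -0.23]
```

View pics/top5.png

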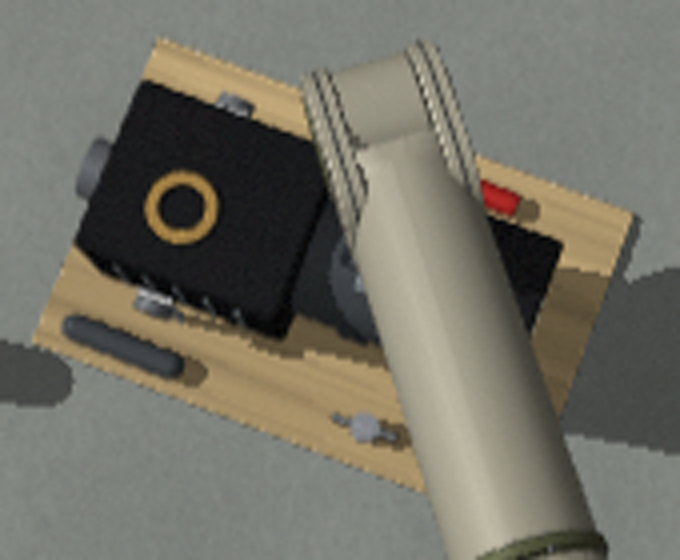

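View pics/scene5.png

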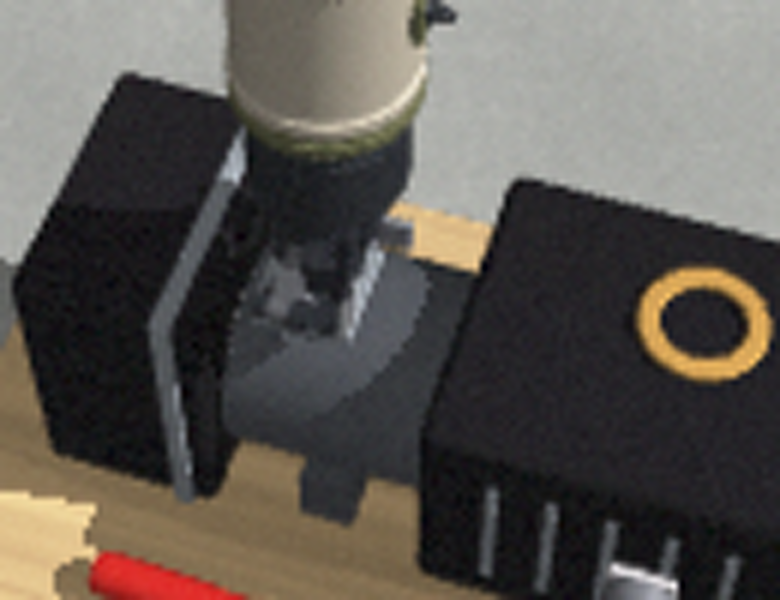

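The hand hides the screw in both views. The tip is at local (31,19) at z 0.179, just behind wing A. I'll start the first short stroke.

Request:
{"method": "servo_tool", "body": {"motion": [[[0, 0.08, 0, 0, 0, 0], [0.03, 0.06, 0, 0, 0, 1], [0.03, 0.06, 0, 0, 0, 1], [0.03, 0.06, 0, 0, 0, 1], [0.03, 0.06, 0, 0, 0, 1]]]}}

```text
clock: 6.95
position: [0.6169, 0.0134, 0.359]
ee_rot: [0.921, -0.389, 0.004, 0.002]
ft_force: [0.8, 0.6, -0.6]
grip_width: -0.0
```

```bash
cat >> h.py <<'E'
def rel(yaw_wing=None):
    "tip relative to the axis in tool axes: s outward, d behind"
    o=status.get_obs(); r=R.from_quat(o["ee_rot"]).as_matrix(); tip=np.array(o["position"])+r[:,2]*manip.nose_length
    l=np.append(tip[:2]-SC,0); yw=np.degrees(np.arctan2(r[1,0],r[0,0]))
    print("yaw local %.1f s %.1f d %.1f"%(yw-YAW,l@r[:,0]*1e3,-l@r[:,1]*1e3))
E
python3 -c "
from h import *
st((30,26),-24,.18);turnto(-50);rel()"
```

```text
t 6.95 tcp [0.6169 0.0134 0.359 ] tip [0.6177 0.0121 0.1856] zax [ 0.005 -0.007 -1.   ] yaw -45.8 local mm [36.8  1.7] F [ 0.8  0.6 -0.6] grip -0.00 q [ 0.33  0.39 -0.55  1.52  0.22  1.28 -1.05]
units tool shift [-0.34 -0.38  0.11] mm [ 1.8 25.2 -5.6]
turn z units -4.37
turn units [ 0.01 -0.1   0.83]
yaw local -26.1 s 32.3 d 17.7
```

Request:
{"method": "servo_tool", "body": {"motion": [[[0.0, 0.08, 0.06, 0, 0, 1], [0.0, 0.07, 0.05, 0, 0, 1], [0.0, 0.06, 0.03, 0, 0, 1], [0, 0, 0, 0, 0, 0]]]}}

```text
clock: 7.35
position: [0.6096, 0.0048, 0.3571]
ee_rot: [0.859, -0.512, 0.008, -0.0]
ft_force: [0.7, -1.0, -0.2]
grip_width: 0.001
```

```bash
python3 -c "
from h import *
st((36,30),-50,.23);turnto(-50);rel()"
```

```text
t 7.35 tcp [0.6096 0.0048 0.3571] tip [0.6121 0.0035 0.1837] zax [ 0.014 -0.008 -1.   ] yaw -61.7 local mm [34.4 -8.3] F [ 0.7 -1.  -0.2] grip 0.00 q [ 0.32  0.37 -0.51  1.55  0.19  1.26 -1.3 ]
units tool shift [-0.48 -0.6  -0.93] mm [14.4 35.6 46.3]
turn z units -2.33
turn units [-0.09 -0.16 -2.33]
yaw local -41.9 s 31.2 d 16.8
```

Request:
{"method": "servo_tool", "body": {"motion": [[[0, -0.15, 0, 0, 0, 0], [0, -0.05, -0.5, 0, 0, -1], [0, 0, -0.6, 0, 0, -1], [-0.03, -0.06, 0, 0, 0, -1], [-0.03, -0.06, 0, 0, 0, -1], [-0.03, -0.06, 0, 0, 0, -1], [-0.03, -0.06, 0, 0, 0, -1], [-0.03, -0.06, 0, 0, 0, -1], [-0.03, -0.06, 0, 0, 0, -1], [-0.03, -0.06, 0, 0, 0, -1], [-0.03, -0.06, 0, 0, 0, -1], [-0.03, -0.06, 0, 0, 0, -1]]]}}

```text
clock: 8.55
position: [0.6245, 0.0426, 0.4201]
ee_rot: [1.0, -0.024, 0.01, 0.002]
ft_force: [0.3, -0.7, -0.2]
grip_width: -0.002
```

```bash
python3 -c "
from h import *
st((-36,0),120,.235);turnto(120);rel()
c=cams.camera('scene'); cv2.imwrite('pics/scene6.png',cv2.resize(c['color'][155:255,200:330,::-1],None,fx=6,fy=6,interpolation=cv2.INTER_CUBIC))"
```

```text
t 8.55 tcp [0.6245 0.0426 0.4201] tip [0.6281 0.0417 0.2467] zax [ 0.021 -0.005 -1.   ] yaw -2.8 local mm [36.6 33. ] F [ 0.3 -0.7 -0.2] grip -0.00 q [ 0.37  0.4  -0.68  1.42  0.26  1.4  -0.36]
units tool shift [-1.59  0.21  0.2 ] mm [-79.5  -6.6 -11.7]
turn z units -24.55
turn units [  0.28  -0.09 -24.55]
yaw local 17.0 s 44.6 d 20.9
```

View pics/scene6.png

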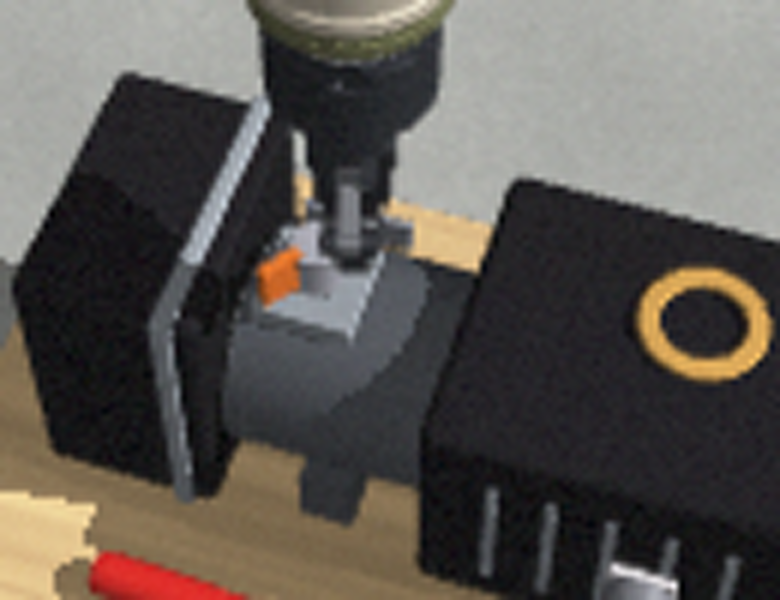

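Wing A is at about (280,275) in the crop and has turned to roughly −40°. I'll carry on round at height to get behind wing B.

Request:
{"method": "servo_tool", "body": {"motion": [[[-0.08, -0.06, 0, 0.02, 0, -1], [-0.07, -0.06, 0, 0.02, 0, -1], [-0.07, -0.06, 0, 0.02, 0, -1], [-0.06, -0.06, 0, 0.02, 0, -1], [-0.05, -0.06, 0, 0.02, 0, -1], [-0.05, -0.06, 0, 0.02, 0, -1], [-0.05, -0.06, 0, 0.02, 0, -1], [-0.05, -0.06, 0, 0, 0, -1], [-0.05, -0.06, 0, 0, 0, -1], [-0.05, -0.06, 0, 0, 0, -1], [-0.05, -0.06, 0, 0, 0, -1], [-0.05, -0.06, 0, 0, 0, -1]]]}}

```text
clock: 9.8
position: [0.5824, 0.0632, 0.4235]
ee_rot: [0.866, 0.5, 0.012, 0.0]
ft_force: [-0.2, -0.1, 0.1]
grip_width: 0.002
```

```bash
python3 -c "
from h import *
st((-39,-2),120,.24);turnto(120);rel()"
```

```text
t 9.80 tcp [0.5824 0.0632 0.4235] tip [0.5862 0.0652 0.2501] zax [ 0.022  0.012 -1.   ] yaw 60.1 local mm [-10.8  40.9] F [-0.2 -0.1  0.1] grip 0.00 q [ 0.53  0.35 -0.89  1.52  0.27  1.38  0.67]
units tool shift [-0.95 -0.41  0.18] mm [-41.1 -30.9 -10.1]
turn z units -11.99
turn units [  0.26  -0.14 -11.99]
yaw local 79.8 s 38.4 d 17.8
```

Request:
{"method": "servo_tool", "body": {"motion": [[[-0.05, -0.08, 0.02, 0.05, 0, -1], [-0.05, -0.08, 0.02, 0.05, 0, -1], [-0.05, -0.08, 0.02, 0.05, 0, -1], [-0.05, -0.08, 0.02, 0.05, 0, -1], [-0.05, -0.08, 0.02, 0.05, 0, -1], [-0.05, -0.08, 0.02, 0, 0, -1], [-0.05, -0.08, 0.02, 0, 0, -1], [-0.05, -0.08, 0.02, 0, 0, -1], [-0.05, -0.08, 0.02, 0, 0, -1], [-0.05, -0.08, 0.02, 0, 0, -1], [-0.05, -0.08, 0, 0, 0, -1], [-0.05, -0.08, 0, 0, 0, -1]]]}}

```text
clock: 11.0
position: [0.5383, 0.036, 0.4178]
ee_rot: [0.48, 0.877, 0.011, -0.002]
ft_force: [0.3, 0.8, -0.1]
grip_width: -0.001
```

```bash
python3 -c "
from h import *
st((-39,0),120,.18);turnto(120);rel()
for n in ['scene','wrist']:
  c=cams.camera(n); cv2.imwrite('pics/%s7.png'%n,cv2.resize(c['color'][155:255,200:330,::-1],None,fx=6,fy=6,interpolation=cv2.INTER_CUBIC) if n=='scene' else c['color'][:,:,::-1])"
```

```text
t 11.00 tcp [0.5383 0.036  0.4178] tip [0.5395 0.0398 0.2444] zax [ 0.007  0.022 -1.   ] yaw 122.7 local mm [-46.1   1.3] F [ 0.3  0.8 -0.1] grip -0.00 q [ 0.79  0.3  -1.11  1.63  0.26  1.37  1.79]
units tool shift [-0.15  0.04  1.29] mm [  6.3  -3.6 -64.4]
turn z units 0.53
turn units [ 0.2  -0.17  0.53]
yaw local 142.4 s 37.3 d 27.1
```

View pics/scene7.png

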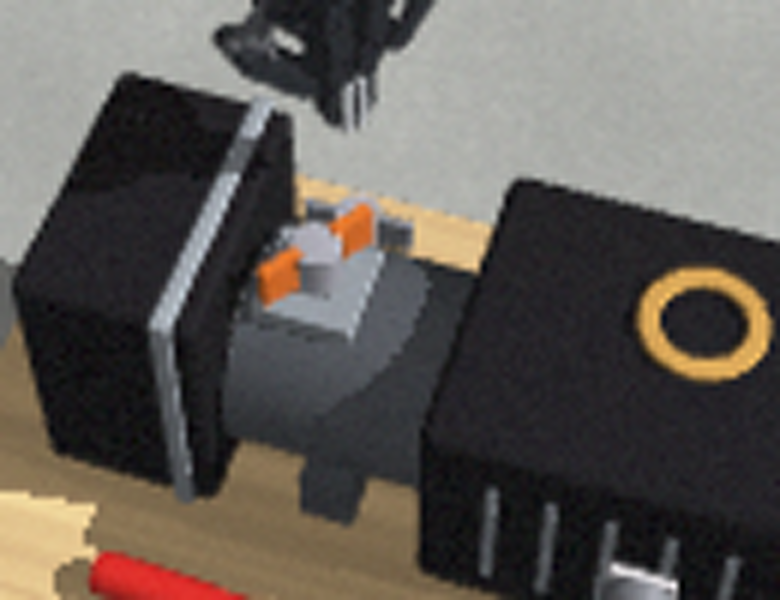

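View pics/wrist7.png

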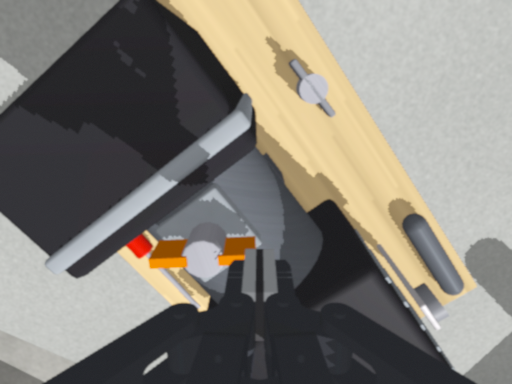

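The wrist view shows wing B at right (240,248), the hub at (204,255), and the wings parallel to the tool's x. I'll check the axis numerically before descending.

```bash
python3 -c "
from h import *
c=cams.camera('wrist')
t=np.radians(YAW); M=np.array([[np.cos(t),np.sin(t)],[-np.sin(t),np.cos(t)]])
for u,v,z in [(256,241,.198),(152,246,.198),(207,256,.196)]:
    p=onz(c,u,v,z); print(p, M@(p[:2]-SC)*1e3)
st((-39,0),120,.18)
"
```

```text
[0.54962922 0.04390714 0.198     ] [-38.00206632   8.56971057]
[ 0.58700935 -0.00911341  0.198     ] [ 15.09574928 -28.70058971]
[0.57619202 0.02370326 0.196     ] [-6.17456834 -1.46967768]
t 11.15 tcp [0.5384 0.0358 0.4177] tip [0.5396 0.0396 0.2443] zax [ 0.007  0.022 -1.   ] yaw 122.3 local mm [-46.    1.1] F [-0.2  0.4  0. ] grip -0.00 q [ 0.79  0.3  -1.11  1.63  0.26  1.37  1.79]
units tool shift [-0.14  0.05  1.29] mm [  6.2  -3.4 -64.3]
turn z units 0.46
```

```bash
python3 -c "
from h import *
c=cams.camera('wrist'); cv2.imwrite('pics/wrist8.png',cv2.resize(c['color'][190:300,130:290,::-1],None,fx=5,fy=5,interpolation=cv2.INTER_CUBIC))"
```

```text
(no output)
```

View pics/wrist8.png

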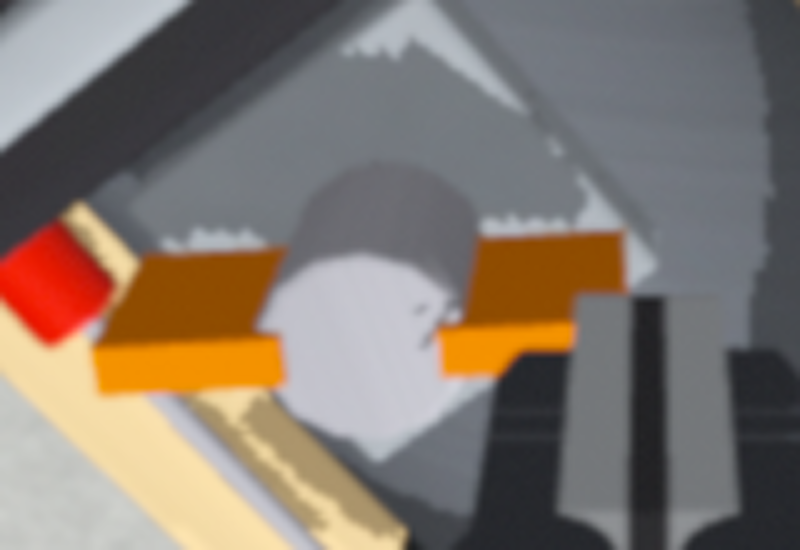

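```bash
python3 -c "
from h import *
c=cams.camera('wrist')
t=np.radians(YAW); M=np.array([[np.cos(t),np.sin(t)],[-np.sin(t),np.cos(t)]])
f=lambda u,v:(130+u/5,190+v/5)
for u,v,z in [(97,368,.198),(440,350,.198),(360,350,.196)]:
    p=onz(c,*f(u,v),z); print(p, M@(p[:2]-SC)*1e3)
"
```

```text
[ 0.59897252 -0.00445866  0.198     ] [ 24.78227802 -20.27709135]
[0.57375763 0.0311894  0.198     ] [-10.99544037   4.75347208]
[0.5802962 0.0229167 0.196    ] [-2.04601724 -0.8231008 ]
```

Request:
{"method": "servo_tool", "body": {"motion": [[[-0.1, 0, 0.5, 0, 0, 0.2], [-0.04, 0, 0.6, 0, 0, 0.2], [0, 0, 0.2, 0, 0, 0], [0, 0, 0, 0, 0, 0]]]}}

```text
clock: 11.65
position: [0.5436, 0.0331, 0.3521]
ee_rot: [0.501, 0.866, 0.012, -0.001]
ft_force: [-0.3, -0.5, 0.5]
grip_width: -0.005
```

```bash
sed -i 's/SC=np.array(\[.5825,.0230\])/SC=np.array([.5813,.0227])/' h.py; python3 -c "
from h import *
st((-39,0),120,.18);turnto(120);rel()"
```

```text
t 11.65 tcp [0.5436 0.0331 0.3521] tip [0.5452 0.037  0.1788] zax [ 0.009  0.022 -1.   ] yaw 119.9 local mm [-38.8   1.2] F [-0.3 -0.5  0.5] grip -0.01 q [ 0.75  0.37 -1.06  1.71  0.32  1.25  1.71]
units tool shift [-0.01 -0.02 -0.03] mm [-0.6 -1.1  1.2]
turn z units -0.01
turn units [ 0.22 -0.17 -0.01]
yaw local 139.7 s 30.4 d 24.2
```

Now behind wing B. Long stroke.

Request:
{"method": "servo_tool", "body": {"motion": [[[0.02, 0.1, 0, 0.1, 0, 0], [0.02, 0.1, 0, 0.1, 0, 0.3], [0.03, 0.06, 0, 0, 0, 1], [0.03, 0.06, 0, 0, 0, 1], [0.03, 0.06, 0, 0, 0, 1], [0.03, 0.06, 0.01, 0, 0, 1], [0.03, 0.06, 0.01, 0, 0, 1], [0.03, 0.06, 0.01, 0, 0, 1], [0.03, 0.06, 0.01, 0, 0, 1]]]}}

```text
clock: 12.55
position: [0.5727, 0.0589, 0.3611]
ee_rot: [0.754, 0.656, 0.003, -0.005]
ft_force: [-1.3, -0.1, -0.7]
grip_width: 0.001
```

```bash
python3 -c "
from h import *
st((-39,0),120,.18);turnto(70);rel()"
```

```text
t 12.55 tcp [0.5727 0.0589 0.3611] tip [0.5723 0.0608 0.1877] zax [-0.002  0.011 -1.   ] yaw 82.1 local mm [-21.3  32.8] F [-1.3 -0.1 -0.7] grip 0.00 q [ 0.56  0.39 -0.91  1.62  0.31  1.29  1.03]
units tool shift [-0.57 -0.48  0.15] mm [-27.7 -24.9  -7.7]
turn z units -7.59
turn units [-0.06 -0.12  2.41]
yaw local 101.8 s 36.4 d 14.2
```

Request:
{"method": "servo_tool", "body": {"motion": [[[-0.03, 0.07, 0.06, 0, 0, 1], [-0.02, 0.07, 0.06, 0, 0, 1], [-0.01, 0.07, 0.05, 0, 0, 1], [0, 0.07, 0.04, 0, 0, 1], [0.01, 0.07, 0.03, 0, 0, 1], [0.01, 0.07, 0.03, 0, 0, 1], [0.01, 0.07, 0.03, 0, 0, 1], [0.01, 0.07, 0.03, 0, 0, 1]]]}}

```text
clock: 13.35
position: [0.6015, 0.0529, 0.3563]
ee_rot: [0.938, 0.347, 0.005, -0.005]
ft_force: [-0.8, 0.9, 0.9]
grip_width: -0.001
```

```bash
python3 -c "
from h import *
st((-39,0),120,.18);turnto(30);rel()"
```

```text
t 13.35 tcp [0.6015 0.0529 0.3563] tip [0.6025 0.0553 0.1829] zax [ 0.005  0.014 -1.   ] yaw 40.6 local mm [ 8.9 37.8] F [-0.8  0.9  0.9] grip -0.00 q [ 0.44  0.42 -0.76  1.56  0.28  1.28  0.34]
units tool shift [-1.13 -0.46  0.05] mm [-57.9 -19.4  -2.9]
turn z units -15.88
turn units [-0.09 -0.14  2.12]
yaw local 60.4 s 37.3 d 11.0
```

Request:
{"method": "servo_tool", "body": {"motion": [[[-0.05, 0.05, 0.03, 0, 0, 1], [-0.04, 0.05, 0.03, 0, 0, 1], [-0.02, 0.05, 0.03, 0, 0, 1], [-0.01, 0.06, 0.03, 0, 0, 1], [0, 0.06, 0.03, 0, 0, 1], [0, 0.06, 0.03, 0, 0, 1], [0, 0.06, 0.03, 0, 0, 1], [0, 0.06, 0.03, 0, 0, 1]]]}}

```text
clock: 14.15
position: [0.6093, 0.038, 0.3564]
ee_rot: [1.0, -0.006, 0.009, -0.011]
ft_force: [1.2, 1.2, 0.2]
grip_width: -0.001
```

```bash
python3 -c "
from h import *
st((-39,0),120,.18);rel()
c=cams.camera('scene'); cv2.imwrite('pics/scene9.png',cv2.resize(c['color'][155:255,200:330,::-1],None,fx=6,fy=6,interpolation=cv2.INTER_CUBIC))"
```

```text
t 14.15 tcp [0.6093 0.038  0.3564] tip [0.6125 0.0417 0.1831] zax [ 0.019  0.021 -1.   ] yaw -0.7 local mm [23.  28.4] F [1.2 1.2 0.2] grip -0.00 q [ 0.37  0.39 -0.64  1.55  0.23  1.25 -0.31]
units tool shift [-1.36  0.13  0.03] mm [-67.9  -5.8  -3.1]
turn z units -24.13
yaw local 19.1 s 31.0 d 19.4
```

View pics/scene9.png

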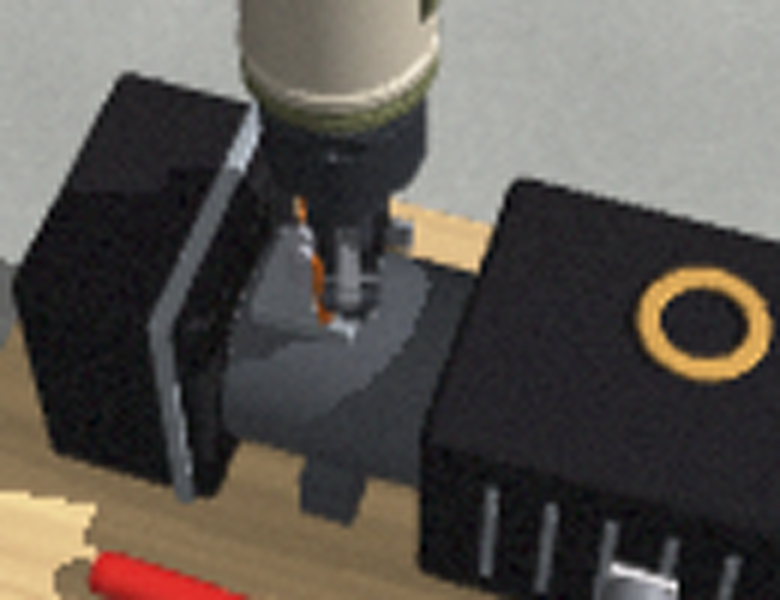

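Request:
{"method": "servo_tool", "body": {"motion": [[[0.03, 0.06, 0.03, -0.08, -0.07, 1], [0.03, 0.06, 0.03, -0.08, -0.07, 1], [0.03, 0.06, 0.03, -0.08, -0.07, 1], [0.03, 0.07, 0.03, 0, 0, 1], [0.03, 0.07, 0.03, 0, 0, 1], [0.03, 0.07, 0.03, 0, 0, 1], [0.03, 0.07, 0.03, 0, 0, 1], [0.03, 0.07, 0.03, 0, 0, 1]]]}}

```text
clock: 15.0
position: [0.6159, 0.0169, 0.3553]
ee_rot: [0.936, -0.352, 0.003, -0.005]
ft_force: [0.1, 1.0, 1.5]
grip_width: 0.001
```

```bash
python3 -c "
from h import *
st((-39,0),120,.18);rel();turnto(-60)"
```

```text
t 15.00 tcp [0.6159 0.0169 0.3553] tip [0.6176 0.0182 0.1819] zax [ 0.01   0.008 -1.   ] yaw -41.3 local mm [35.7  8.1] F [0.1 1.  1.5] grip 0.00 q [ 0.3   0.39 -0.51  1.53  0.19  1.26 -0.95]
units tool shift [-1.33  0.7   0.03] mm [-73.   17.7  -1.9]
turn z units -32.25
yaw local -21.5 s 30.2 d 20.6
turn units [-0.14 -0.    3.75]
```

Request:
{"method": "servo_tool", "body": {"motion": [[[0.02, 0.1, 0.03, 0, 0, 1], [0.02, 0.1, 0.03, 0, 0, 1], [0.01, 0.1, 0.03, 0, 0, 1], [0.01, 0.1, 0.03, 0, 0, 1], [0, 0, 0, 0, 0, 0]]]}}

```text
clock: 15.5
position: [0.6055, 0.0043, 0.3558]
ee_rot: [0.859, -0.511, 0.006, -0.009]
ft_force: [-0.2, 0.0, -0.3]
grip_width: 0.003
```

```bash
python3 -c "
from h import *
st((-39,0),120,.18);rel();turnto(-60)"
```

```text
t 15.50 tcp [0.6055 0.0043 0.3558] tip [0.6089 0.0057 0.1825] zax [ 0.019  0.008 -1.   ] yaw -61.5 local mm [31.7 -6.6] F [-0.2  0.  -0.3] grip 0.00 q [ 0.28  0.35 -0.45  1.57  0.15  1.24 -1.27]
units tool shift [-1.14  0.84  0.03] mm [-64.3  30.1  -2.5]
turn z units 35.7
yaw local -41.8 s 28.1 d 16.1
turn units [-0.24 -0.02 -0.3 ]
```

Wing B is at about −40°. Lift, and go back round at height to get behind wing A.

Request:
{"method": "servo_tool", "body": {"motion": [[[0, -0.15, 0, 0, 0, 0], [0.02, -0.05, -0.5, 0, 0, -1], [0.02, 0, -0.6, 0, 0, -1], [-0.02, -0.06, 0, -0.04, 0, -1], [-0.03, -0.06, 0, -0.04, 0, -1], [-0.04, -0.06, 0, -0.04, 0, -1], [-0.04, -0.06, 0, -0.04, 0, -1], [-0.04, -0.06, 0, -0.04, 0, -1], [-0.04, -0.06, 0, 0, 0, -1], [-0.04, -0.06, 0, 0, 0, -1], [-0.04, -0.06, 0, 0, 0, -1], [-0.04, -0.06, 0, 0, 0, -1]]]}}

```text
clock: 16.7
position: [0.6195, 0.0467, 0.4195]
ee_rot: [1.0, -0.016, 0.006, 0.001]
ft_force: [-0.2, -0.4, 0.8]
grip_width: 0.0
```

```bash
python3 -c "
from h import *
st((-39,0),120,.24);rel();turnto(120)"
```

```text
t 16.70 tcp [0.6195 0.0467 0.4195] tip [0.6217 0.0465 0.2461] zax [ 0.013 -0.001 -1.   ] yaw -1.8 local mm [30. 36.] F [-0.2 -0.4  0.8] grip 0.00 q [ 0.33  0.38 -0.62  1.43  0.23  1.39 -0.33]
units tool shift [-1.54  0.26  0.1 ] mm [-77.1 -10.6  -6.1]
turn z units -24.36
yaw local 18.0 s 39.6 d 25.0
turn units [  0.16  -0.07 -24.36]
```

Request:
{"method": "servo_tool", "body": {"motion": [[[-0.06, -0.06, 0, 0.02, 0, -1], [-0.06, -0.06, 0, 0.02, 0, -1], [-0.06, -0.06, 0, 0.02, 0, -1], [-0.05, -0.06, 0, 0.02, 0, -1], [-0.05, -0.06, 0, 0.02, 0, -1], [-0.05, -0.06, 0, 0.02, 0, -1], [-0.05, -0.06, 0, 0.02, 0, -1], [-0.05, -0.06, 0, 0, 0, -1], [-0.05, -0.06, 0, 0, 0, -1], [-0.05, -0.06, 0, 0, 0, -1], [-0.05, -0.06, 0, 0, 0, -1], [-0.05, -0.06, 0, 0, 0, -1]]]}}

```text
clock: 17.9
position: [0.5814, 0.0732, 0.4253]
ee_rot: [0.851, 0.526, 0.01, -0.004]
ft_force: [0.3, 0.3, 0.9]
grip_width: 0.001
```

Request:
{"method": "servo_tool", "body": {"motion": [[[-0.05, -0.08, 0.02, 0.05, 0, -1], [-0.05, -0.08, 0.02, 0.05, 0, -1], [-0.05, -0.08, 0.02, 0.05, 0, -1], [-0.05, -0.08, 0.02, 0.05, 0, -1], [-0.05, -0.08, 0.02, 0.05, 0, -1], [-0.05, -0.08, 0.02, 0, 0, -1], [-0.05, -0.08, 0.02, 0, 0, -1], [-0.05, -0.08, 0.02, 0, 0, -1], [-0.05, -0.08, 0.02, 0, 0, -1], [-0.05, -0.08, 0.02, 0, 0, -1], [-0.05, -0.08, 0, 0, 0, -1], [-0.05, -0.08, 0, 0, 0, -1]]]}}

```text
clock: 19.1
position: [0.5414, 0.0494, 0.4226]
ee_rot: [0.433, 0.901, 0.014, -0.008]
ft_force: [0.4, 0.6, -0.8]
grip_width: 0.001
```

```bash
python3 -c "
from h import *
st((-39,0),120,.18);rel();turnto(120)
c=cams.camera('wrist'); cv2.imwrite('pics/wrist10.png',c['color'][:,:,::-1])"
```

```text
t 19.10 tcp [0.5414 0.0494 0.4226] tip [0.541  0.0549 0.2492] zax [-0.002  0.032 -0.999] yaw 128.7 local mm [-48.8  16.7] F [ 0.4  0.6 -0.8] grip 0.00 q [ 0.72  0.29 -1.04  1.61  0.22  1.38  1.9 ]
units tool shift [-0.38 -0.21  1.37] mm [  3.6 -19.1 -69.2]
turn z units 1.74
yaw local 148.4 s 50.3 d 11.3
turn units [ 0.19 -0.31  1.74]
```

View pics/wrist10.png

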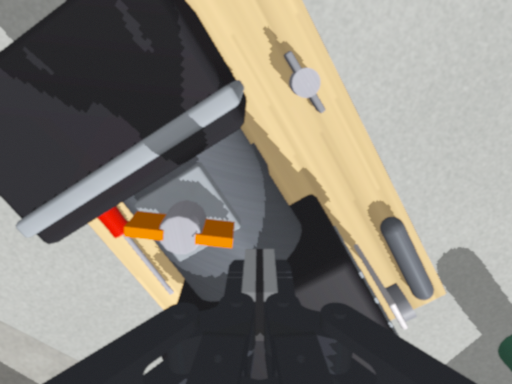

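The wrist view shows the wings from (125,232) to (233,243), with wing A at right at about 142° local. I'll correct the position at height, then descend.

Request:
{"method": "servo_tool", "body": {"motion": [[[-0.13, -0.1, 0.1, 0.1, -0.15, 0.6], [-0.13, -0.1, 0.1, 0.1, -0.15, 0.6], [-0.1, -0.1, 0, 0, 0, 0.5], [0, 0, 0, 0, 0, 0]]]}}

```text
clock: 19.55
position: [0.5414, 0.0265, 0.4142]
ee_rot: [0.497, 0.868, 0.001, 0.0]
ft_force: [0.1, 0.2, 1.1]
grip_width: 0.003
```

```bash
python3 -c "
from h import *
st((-39,0),120,.18);rel();turnto(120)"
```

```text
t 19.55 tcp [0.5414 0.0265 0.4142] tip [0.5417 0.0268 0.2408] zax [ 0.001  0.002 -1.   ] yaw 120.4 local mm [-38.7  -9.5] F [0.1 0.2 1.1] grip 0.00 q [ 0.72  0.28 -1.    1.63  0.24  1.36  1.79]
units tool shift [0.13 0.14 1.22] mm [  2.9   9.1 -60.8]
turn z units 0.07
yaw local 140.1 s 23.6 d 32.1
turn units [ 0.02 -0.01  0.07]
```

Request:
{"method": "servo_tool", "body": {"motion": [[[0.14, 0.1, 0.4, 0, 0, 0], [0.02, 0, 0.6, 0, 0, 0], [0, 0, 0.25, 0, 0, 0], [0, 0, 0, 0, 0, 0]]]}}

```text
clock: 19.95
position: [0.5431, 0.0379, 0.3527]
ee_rot: [0.496, 0.869, 0.003, 0.001]
ft_force: [0.0, 0.3, 1.4]
grip_width: 0.0
```

```bash
python3 -c "
from h import *
st((-39,0),120,.18);rel();turnto(120)"
```

```text
t 19.95 tcp [0.5431 0.0379 0.3527] tip [0.544  0.0386 0.1793] zax [ 0.005  0.004 -1.   ] yaw 120.6 local mm [-40.5   2.3] F [0.  0.3 1.4] grip 0.00 q [ 0.68  0.34 -0.98  1.71  0.29  1.25  1.73]
units tool shift [-0.05 -0.02 -0.01] mm [ 0.6 -2.7  0.7]
turn z units 0.12
yaw local 140.3 s 32.6 d 24.0
turn units [ 0.08 -0.01  0.12]
```

Request:
{"method": "servo_tool", "body": {"motion": [[[0.01, 0.1, 0.02, 0, 0, 0], [0.01, 0.08, 0.03, 0, 0, 0.5], [0.01, 0.06, 0.03, 0, 0, 1], [0.01, 0.06, 0.03, 0, 0, 1], [0.01, 0.06, 0.03, 0, 0, 1], [0.01, 0.06, 0.03, 0, 0, 1], [0.01, 0.06, 0.03, 0, 0, 1], [0.01, 0.06, 0.03, 0, 0, 1], [0.01, 0.06, 0.03, 0, 0, 1]]]}}

```text
clock: 20.85
position: [0.5746, 0.0547, 0.351]
ee_rot: [0.756, 0.655, 0.007, 0.002]
ft_force: [-2.0, 0.4, 0.2]
grip_width: 0.002
```

```bash
python3 -c "
from h import *
st((-39,0),120,.18);rel();turnto(75)"
```

```text
t 20.85 tcp [0.5746 0.0547 0.351 ] tip [0.577  0.0557 0.1776] zax [ 0.014  0.006 -1.   ] yaw 81.8 local mm [-15.2  29.6] F [-2.   0.4  0.2] grip 0.00 q [ 0.51  0.38 -0.84  1.63  0.29  1.25  1.04]
units tool shift [-0.48 -0.58 -0.06] mm [-32.4 -19.8   2.4]
turn z units -7.64
yaw local 101.5 s 32.1 d 9.0
turn units [ 0.14 -0.1   1.36]
```

Request:
{"method": "servo_tool", "body": {"motion": [[[0.01, 0.03, 0.01, 0, 0, 1], [0.01, 0.04, 0.01, 0, 0, 1], [0.01, 0.05, 0.02, 0, 0, 1], [0.01, 0.05, 0.02, 0, 0, 1], [0.01, 0.05, 0.02, 0, 0, 1], [0.01, 0.06, 0.02, 0, 0, 1], [0.01, 0.06, 0.02, 0, 0, 1], [0.01, 0.06, 0.02, 0, 0, 1]]]}}

```text
clock: 21.65
position: [0.5974, 0.0528, 0.3537]
ee_rot: [0.939, 0.344, 0.011, -0.001]
ft_force: [-1.2, 1.2, -0.8]
grip_width: 0.0
```

```bash
python3 -c "
from h import *
st((-39,0),120,.18);rel();turnto(40)"
```

```text
t 21.65 tcp [0.5974 0.0528 0.3537] tip [0.6008 0.0544 0.1803] zax [ 0.02   0.009 -1.   ] yaw 40.3 local mm [ 7.6 36.4] F [-1.2  1.2 -0.8] grip 0.00 q [ 0.4   0.39 -0.71  1.58  0.26  1.25  0.36]
units tool shift [-1.1  -0.44 -0.02] mm [-56.2 -18.5  -0.3]
turn z units -15.94
yaw local 60.0 s 35.3 d 11.6
turn units [ 0.06 -0.24  0.06]
```

Request:
{"method": "servo_tool", "body": {"motion": [[[-0.01, 0.05, 0.02, 0, -0.05, 1], [-0.01, 0.05, 0.02, 0, -0.05, 1], [0, 0.05, 0.02, 0, -0.05, 1], [0, 0.06, 0.02, 0, -0.05, 1], [0, 0.06, 0.03, 0, 0, 1], [0, 0.06, 0.03, 0, 0, 1], [0, 0.06, 0.03, 0, 0, 1], [0, 0.06, 0.03, 0, 0, 1]]]}}

```text
clock: 22.45
position: [0.6098, 0.0378, 0.3551]
ee_rot: [1.0, -0.009, 0.009, -0.005]
ft_force: [1.0, 2.2, 0.5]
grip_width: -0.002
```

```bash
python3 -c "
from h import *
st((-39,0),120,.18);rel();turnto(-20)"
```

```text
t 22.45 tcp [0.6098 0.0378 0.3551] tip [0.613  0.0394 0.1817] zax [ 0.018  0.009 -1.   ] yaw -1.1 local mm [24.2 26.4] F [1.  2.2 0.5] grip -0.00 q [ 0.32  0.38 -0.58  1.55  0.21  1.25 -0.31]
units tool shift [-1.37  0.1   0.01] mm [-68.4  -3.5  -1.7]
turn z units -24.21
yaw local 18.7 s 31.4 d 17.2
turn units [-0.14 -0.19  3.79]
```

Request:
{"method": "servo_tool", "body": {"motion": [[[0.02, 0.07, 0.02, 0, -0.05, 1], [0.02, 0.07, 0.02, 0, -0.05, 1], [0.02, 0.07, 0.02, 0, -0.05, 1], [0.02, 0.07, 0.02, 0, 0, 0.7]]]}}

```text
clock: 22.85
position: [0.6142, 0.0263, 0.3565]
ee_rot: [0.984, -0.175, 0.005, -0.008]
ft_force: [0.3, 0.5, -0.2]
grip_width: -0.001
```

```bash
python3 -c "
from h import *
st((-39,0),120,.18);rel();turnto(-20)"
```

```text
t 22.85 tcp [0.6142 0.0263 0.3565] tip [0.6164 0.0289 0.1832] zax [ 0.013  0.015 -1.   ] yaw -20.2 local mm [30.9 17.7] F [ 0.3  0.5 -0.2] grip -0.00 q [ 0.3   0.38 -0.52  1.54  0.18  1.26 -0.6 ]
units tool shift [-1.4   0.36  0.05] mm [-71.8   7.   -3.2]
turn z units -28.04
yaw local -0.4 s 30.8 d 17.9
turn units [-0.21 -0.08 -0.04]
```

Request:
{"method": "servo_tool", "body": {"motion": [[[0, 0.07, 0.03, 0, 0, 0], [0, 0.07, 0.03, 0, 0, 0], [0, 0.07, 0.03, 0, 0, 0], [0, 0.07, 0.02, 0, 0, 0]]]}}

```text
clock: 23.25
position: [0.6116, 0.0207, 0.3563]
ee_rot: [0.985, -0.169, 0.01, -0.015]
ft_force: [4.6, 9.4, -1.6]
grip_width: 0.002
```

```bash
python3 -c "
from h import *
st((-39,0),120,.18);rel();turnto(-20)"
```

```text
t 23.25 tcp [0.6116 0.0207 0.3563] tip [0.6157 0.0252 0.183 ] zax [ 0.024  0.026 -0.999] yaw -19.4 local mm [31.5 14. ] F [ 4.6  9.4 -1.6] grip 0.00 q [ 0.32  0.37 -0.53  1.55  0.17  1.24 -0.57]
units tool shift [-1.41  0.27  0.03] mm [-71.1  10.6  -3. ]
turn z units -27.89
yaw local 0.3 s 31.6 d 13.8
turn units [-0.38 -0.15  0.11]
```

The force rose to 10 N against about 1.2 N of friction, with the wing at about 0°, so this is the stop. One more firm push to confirm, then retreat.

Request:
{"method": "servo_tool", "body": {"motion": [[[0, 0.1, 0.03, 0, 0, 0], [0, 0.1, 0.03, 0, 0, 0]]]}}

```text
clock: 23.45
position: [0.6099, 0.0187, 0.3563]
ee_rot: [0.986, -0.163, 0.013, -0.021]
ft_force: [5.6, 12.8, 1.1]
grip_width: 0.002
```

```bash
python3 -c "
from h import *
st();rel()"
```

```text
t 23.45 tcp [0.6099 0.0187 0.3563] tip [0.6157 0.0253 0.1831] zax [ 0.033  0.038 -0.999] yaw -18.7 local mm [31.5 14. ] F [ 5.6 12.8  1.1] grip 0.00 q [ 0.33  0.37 -0.53  1.56  0.16  1.23 -0.55]
yaw local 1.0 s 31.7 d 13.4
```

Request:
{"method": "servo_tool", "body": {"motion": [[[0, -0.2, 0, 0, 0, 0], [0, -0.1, -0.4, -0.2, 0, 0], [0, 0, -0.9, -0.2, 0, 0], [0, 0.4, -0.8, 0, 0, 0], [0, 0.8, -0.2, 0, 0, 0], [0, 0.7, 0, 0, 0, 0], [0, 0.5, 0, 0, 0, 0], [0, 0, 0, 0, 0, 0]]]}}

```text
clock: 24.25
position: [0.5737, -0.0827, 0.4788]
ee_rot: [0.988, -0.153, 0.012, -0.002]
ft_force: [0.3, -0.4, 0.7]
grip_width: -0.005
```

```bash
python3 -c "
from h import *
st();rel()
for n in ['scene','wrist']:
  c=cams.camera(n); cv2.imwrite('pics/%s12.png'%n,cv2.resize(c['color'][155:255,200:330,::-1],None,fx=6,fy=6,interpolation=cv2.INTER_CUBIC) if n=='scene' else c['color'][:,:,::-1])"
```

```text
t 24.25 tcp [ 0.5737 -0.0827  0.4788] tip [ 0.5779 -0.0825  0.3055] zax [ 0.025  0.001 -1.   ] yaw -17.7 local mm [  32.4 -100.2] F [ 0.3 -0.4  0.7] grip -0.00 q [ 0.47  0.23 -0.49  1.46  0.11  1.46 -0.32]
yaw local 2.1 s 28.7 d -101.3
```

View pics/scene12.png

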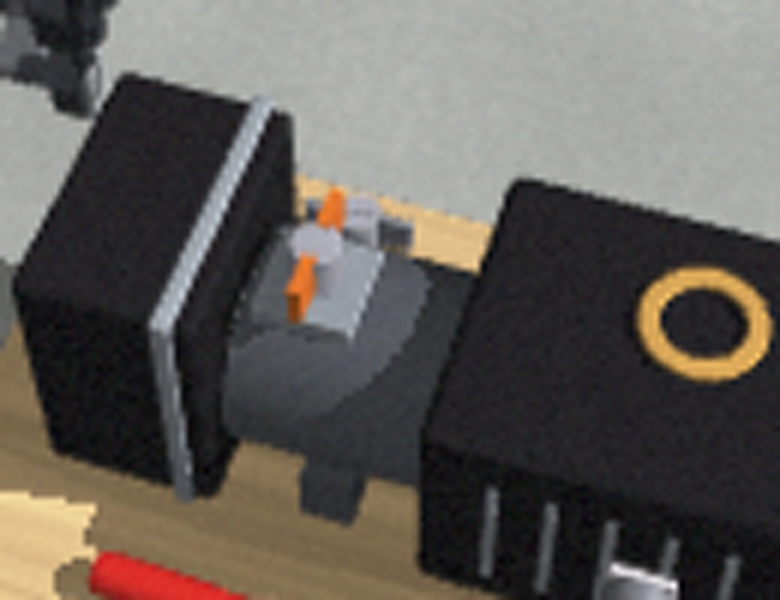

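View pics/wrist12.png

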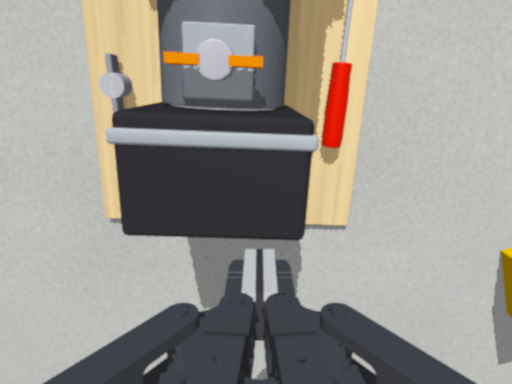

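```bash
python3 -c "
from h import *
c=cams.camera('wrist')
t=np.radians(YAW); M=np.array([[np.cos(t),np.sin(t)],[-np.sin(t),np.cos(t)]])
for n,u,v,z in [('front',123,236,.2),('front',303,239,.2),('wing',164,57,.198),('wing',263,61,.198)]:
    p=onz(c,u,v,z); print(n, M@(p[:2]-SC)*1e3)
print(status.get_obs()['ft_force'])
c=cams.camera('top'); cv2.imwrite('pics/top13.png',c['color'][:,:,::-1])
"
```

```text
front [ -73.69897685 -133.91418572]
front [  71.48347241 -132.09812732]
wing [-35.14623883   1.1304189 ]
wing [32.81035642  1.49984612]
[0.08286536 0.01752611 0.05362846]
```

View pics/top13.png

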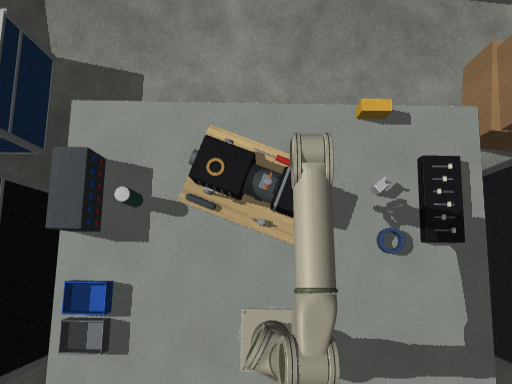

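The lens front is about 134 mm from the screw, which agrees with home within the calibration. The wings are within about 0.5° of local x, nothing is touching the robot, and the bystanders are where they were. I'll hand in now.

```bash
python3 -c "
from workcell import order; print(order.hand_in())"
```

```text
the job is handed in; nothing more can be done
None
```

The lens head is fully in and the orange wing screw is tight against its stop. I handed the job in at about 24 s of the 58 s allowed.

- **Lens:** I pushed the head in with the shut fingertips until it stopped moving under about 22 N. Its front edge then measured 137 mm from the screw's axis, which is the home value. The last look gave 133–135 mm. The gap is slightly more than the stated 2 mm calibration, and I took it for picking error because nothing pushed the head after it was home.
- **Screw:** I turned the wings clockwise in three strokes (about 36°, 180° and 140°), one wing at a time, and never gripped the screw. It stopped with about 13–14 N on the wing and the tip no longer moving. The wings then lay within about 0.5° of the spotlight's local x, as they should when tight. The total of about 355° matches a start near 0.79 rad.
- **Surroundings:** In the last pictures the tools and spare parts I could see were where they started. The arm hid part of the board in the top view. The robot was touching nothing when I handed in.

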